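Seat the brass-headed stake in the bench holder

ROBOT

A 7-joint arm with a two-finger parallel gripper is mounted at the origin on the work surface. World frame = base frame: x ahead of the robot, y to its left, z up, the work surface at z = 0. Lengths are in mm, angles in rad, forces in N, time in s.
With the tool pointing down it reaches from about 425 to 1025 mm from the base axis. Payload 3.6 kg.
Tool frame: the origin (TCP) lies on the centre line of the jaws, within the pads' length; the fingertips stand 22 mm ahead of it and the grasp point (between the pads) lies 3 mm ahead of it; z points along the fingers, y is the line along which they close (so a half turn about z gives the same grasp; the last joint's range is limited). The gripper opens to 85 mm and grips with 20 to 120 N. Pads are 22 mm wide; open, the fingers measure 114 mm over their backs; the gripper's body (76 mm by 85 mm) begins 54 mm behind the grasp point. The pads swing forward as they close: fully open they stand 13 mm farther back than shut.
Start: joints at [-1.234, 0.591, 0.048, 1.609, -0.033, 0.943, -0.034], TCP at [302.754, 658.764, 253.302] pointing down, gripper open.
Joint ranges: [-2.69, 2.69], [-0.47, 2.24], [-1.27, 1.36], [0.19, 2.51], [-1.53, 4.68], [0.08, 2.07], [-3.09, 3.09]. Speed limits (rad/s): [2.57, 2.57, 3.14, 3.14, 3.14, 3.14, 3.14].

INTERFACE

Orientations are given as a unit quaternion [w, x, y, z].
In Python, from cell import bot, eyes, nets gives the robot as it stands. Calls block until the motion is done:
- bot.move_ptp(position, orientation): joint-space move of the TCP to a pose.
- bot.move_l(position, rotation=None, speed=150, stop_force=None): straight line of the TCP; rotation=None keeps the orientation; speed is the mean speed in mm/s. With stop_force (N) it stops when the force on the tool has changed by that much, and returns True; else False.
- bot.move_joints(angles): joint-space move.
- bot.command_gripper(opening, strength=None): finger opening in mm; strength is the grip in N (None keeps the last); returns when the fingers have stopped.
- bot.dwell(seconds).
- bot.ik(position, orientation): joint angles nearest the present ones, or None.
- eyes.get_image(name): name is "side" or "top" or "wrist"; returns the picture (420x560x3 uint8, red, green, blue); there is no depth.
- eyes.camera_info(name): a dict with "fov_y" (degrees; the focal length in pixels is half the picture's height over the tangent of half this angle, whatever the lens; pixels are square), "cx", "cy" (the principal point, pixels), "eye" and "attitude" of the camera in the world. Camera axes: x right, y up, looking along -z (the intrinsics and any distortion apply to the point x, -y, -z); pixel columns grow to the right and rows downward; lengths in mm; the calibration is good to about 2 mm. A picture is of the moment at which its call begins: read the wrist's pose just before it. camera_info takes no time and is no camera call; for the wrist camera it gives the pose at the moment of the call.
A pose or a line that the arm cannot do raises bot.PlanningError and nothing moves.
- bot.hand_in(): hands the job in; it is judged then, once.
Trained networks look in the newest picture that a camera, given by its name, has taken for a name from the list of things; names that differ only in an ending like _2 or _b are one class to them, and where a whole thing is asked for, a point or a joint stands for the part that bears it (a point fixed in the world has none). Each returns a list of dicts, best first, with "p" (0 to 1); they miss things now and then, are a little off and sometimes report something else, mostly with a low value. They report only what shows in the picture. A call takes as long as a camera call. They do not tell look-alikes from the thing itself.
- nets.recognise(label, camera): "at" ([x, y, z] in mm, in world coordinates, good to about 4 mm: the middle of the surface that is visible of it).
- nets.cut_out(label, camera): "mask" (420x560 bool, what is visible of it).
Readings, each from a call of its own:
- bot.get_t(): time.
- bot.get_joint_pos(): joint angles.
- bot.get_qvel(): joint speeds.
- bot.get_effort(): joint torques, N m.
- bot.get_ee_pos(): TCP position.
- bot.get_eef_rot(): TCP orientation.
- bot.get_wrist_force(): force on the tool from outside, world axes, zero at the start.
- bot.get_torque(): the same for the moment, N m.
- bot.get_grip_width(): finger opening in mm.
- bot.get_gripper_force(): force on a finger pad.
Only numpy, scipy, OpenCV 4.12 (cv2) and the standard library are available. Lean on these libraries where they do the work, as an engineer would, in place of code of your own. Each camera call takes 0.05 s, during which the arm holds its last target. There are 200 camera calls.

TASK

Take the brass-headed stake out of the wooden stand and slide it shank down into the green stake holder, past the side spring plunger, until its foot has pushed the sprung pad at the bottom of the bore fully down and it can go no further, then let go. Ease it in gently, never forcing it hard, and leave everything else on the bench as it is.

Things in the scene. Friction and masses are not known exactly. Their poses are not given: they have to be found in the camera images.
- stake_mid (a point): Centre, half-way up, of the stake to move: round, upright, 130 mm long, 200 to 380 g, in one of the stand's holes. z axis towards its head. Shank 16 mm wide, foot bevelled to 10 mm wide over the last 4 mm; brass collar 32 mm wide, 81 to 85 mm above the foot; above it a plain brass head 22 mm wide, 45 mm tall (grip here). The point is 65 mm above the foot, 42 mm below the head's middle.
- stake_foot (a point): Centre of the flat end of the stake's foot (65 mm below stake_mid along the stake).
- stand: Wooden stand 75 x 250 x 50 mm, fixed. Origin at its underside's centre; x across, y along its length, z up. Three holes 17.6 mm wide, 40 mm deep, in its top at y = -85, 0 and +85 mm; each holds one stake, whose foot stands 10 mm above the bench.
- flat_stake_mid (a point): Point 65 mm above the foot of the flat stake (same shank, black cylindrical head 22 mm wide, 115 mm long overall). Stays in the stand.
- cone_stake_mid (a point): Point 65 mm above the foot of the cone stake (same shank, blue head 22 mm wide with a pointed tip, 135 mm long overall). Stays in the stand.
- mouth (a point): Centre of the mouth of the stake holder's bore, level with the holder's top, 80 mm above the bench. The holder is a green block 56 x 56 x 80 mm, fixed on the bench, with two low feet at +-x and a vertical bore 17.6 mm wide, its rim slightly bevelled; x axis towards the plunger's red knob, z up.
- plunger (a joint): Travel of the spring plunger in m: 0 with the bore empty, about 0.0025 to 0.0045 with a shank in it. Its brass ball nose, 14 mm wide, stands into the bore from +x, centred 18 mm below the mouth, leaving 12.6 mm free. Side force 4 to 7 N. The foot meets it 10 to 14 mm below the mouth. Riding over it takes 4 to 15 N down; then only light drag, which still holds a released stake.
- pad (a joint): Travel in m of the small sprung pad at the bottom of the holder's bore: 0 when free, 0.003 when fully down on its rigid stop. Spring 1 to 2 N. Its height is not measured: when fully down its face lies anywhere from 36 to 52 mm below the mouth, out of sight; feel for the stop, pressing with no more than about 25 N. The gripped stake holds it down after release.
- tin_p (a point): Red tin box, 104 x 144 x 55 mm, loose; this point is at its underside's centre.
- cup_p (a point): White plastic cup 66 mm wide, 55 mm high, loose; underside's centre.
- jar_p (a point): Amber jar with black cap, 60 mm wide, 75 mm high, loose; underside's centre.
- hammer_grip (a point): Hammer lying on the bench, loose; a point on its handle.
- anvil_p (a point): Steel bench block 80 x 80 x 25 mm, loose, with a small brass ring blank lying on it; underside's centre.
- ring_p (a point): Brass ring blank 25 mm wide, 6 mm high, lying on the bench block; underside's centre.
- carton_p (a point): Cardboard carton 60 x 90 x 50 mm, loose; underside's centre.
Not all that is in view belongs to the job. Leave any purple or red look-alike of the part that bears stake_mid alone.

How it is judged:
By the outcome, as a careful person would: the job done as asked, in the order asked, and still so for the second after the job is handed in, with the robot touching nothing.
It also fails if it takes over 72 s, if anything falls off the work surface, if the arm or the gripper's body presses on something with over 40 N, if the wrist force passes 120 N, or if a joint passes its speed limit or range.

## Working session

There is one attempt and no reset: what is moved stays moved. The work goes in short steps, each a Python script; the robot and the scene stay as the last script left them, time stands still between calls to the robot, and variables do not carry over. Pictures are saved under pics/ and viewed, at most 10 in all, crops included, and the job is handed in when it is done.

```bash
mkdir -p pics; ls
python3 - <<'E'
from cell import bot, eyes, nets
import cv2
for c in ("side","top"):
    im=eyes.get_image(c); cv2.imwrite(f"pics/{c}0.png",im[:,:,::-1])
    print(c,eyes.camera_info(c))
    for l in ("stake_mid","mouth","stand","flat_stake_mid","cone_stake_mid","plunger"):
        print(l,[(round(d["p"],2),[round(v) for v in d["at"]]) for d in nets.recognise(l,c)][:4])
print(eyes.camera_info("wrist"),bot.get_eef_rot(),bot.get_t())
E
```

```text
pics
side {'fov_y': 44.948330774643665, 'cx': 289.2286673612352, 'cy': 209.16733275813746, 'eye': array([-444.47159153,  496.04468902,  842.95850784]), 'attitude': array([-0.48723851, -0.24712977,  0.39849272,  0.73670148])}
stake_mid [(0.81, [423, 195, 85]), (0.72, [531, 206, 101]), (0.59, [611, 205, 84])]
mouth [(0.76, [540, -155, 32])]
stand [(0.62, [504, 223, 50])]
flat_stake_mid [(0.6, [530, 123, 98])]
cone_stake_mid [(0.65, [525, 285, 102])]
plunger []
top {'fov_y': 56.759630759944685, 'cx': 280.5999421146279, 'cy': 208.11035070881954, 'eye': array([ 477.55316405,   25.26518275, 1292.04745102]), 'attitude': array([-0.70368452, -0.03489274,  0.02269105,  0.7092924 ])}
stake_mid [(0.59, [537, 206, 128]), (0.56, [619, 199, 104]), (0.36, [726, -327, 25])]
mouth []
stand []
flat_stake_mid [(0.58, [536, 283, 124]), (0.45, [532, 118, 127]), (0.45, [764, 24, 54])]
cone_stake_mid [(0.47, [535, 283, 126])]
plunger []
{'fov_y': 69.2446633336072, 'cx': 282.7477029250718, 'cy': 212.08664785959746, 'eye': array([233.23672075, 690.5185593 , 373.33056154]), 'attitude': array([ 0.83205985, -0.12731221, -0.08207584,  0.53360244])} [2.09541869e-05 2.13705283e-01 9.76898179e-01 1.48216386e-05] 0.7
```

View pics/side0.png

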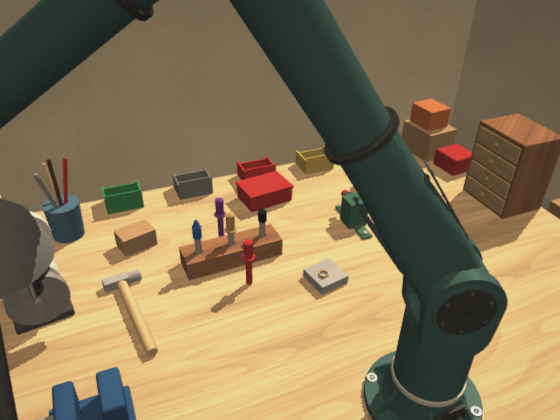

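View pics/top0.png

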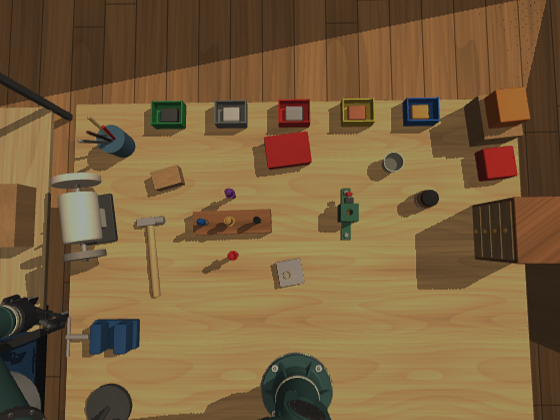

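The brass-headed stake stands in the middle hole: side (231,228), top (229,221). The purple (side 220,215) and red (side 249,262) look-alikes stand free behind and in front of the stand. The holder is at top (347,212), with its red knob towards world +x. Next I'll move the wrist camera over the stake.

```bash
cat > h.py <<'E'
from cell import bot, eyes, nets
import numpy as np, cv2
from scipy.spatial.transform import Rotation as R
def rot(q): return R.from_quat([q[1],q[2],q[3],q[0]])
Q=[0,0,1,0]
def ray(info,u,v):
    f=210/np.tan(np.radians(info["fov_y"])/2)
    d=rot(info["attitude"]).apply([(u-info["cx"])/f,-(v-info["cy"])/f,-1])
    return np.array(info["eye"]),d
def proj(info,P):
    f=210/np.tan(np.radians(info["fov_y"])/2)
    c=rot(info["attitude"]).inv().apply(np.array(P,float)-info["eye"])
    return info["cx"]+f*c[0]/-c[2], info["cy"]-f*c[1]/-c[2]
def atz(info,u,v,z):
    e,d=ray(info,u,v); return e+d*(z-e[2])/d[2]
def tri(rays):
    A=np.zeros((3,3));b=np.zeros(3)
    for e,d in rays:
        d=d/np.linalg.norm(d);M=np.eye(3)-np.outer(d,d);A+=M;b+=M@e
    return np.linalg.solve(A,b)
def shot(c,name):
    i=eyes.camera_info(c); im=eyes.get_image(c); cv2.imwrite(f"pics/{name}.png",im[:,:,::-1]); return i,im
E
python3 - <<'E'
from h import *
i=eyes.camera_info("wrist"); T=rot(bot.get_eef_rot())
print("cam in tool",T.inv().apply(i["eye"]-bot.get_ee_pos()),"look",T.inv().apply(rot(i["attitude"]).apply([0,0,-1])))
ct=T.inv().apply(i["eye"]-bot.get_ee_pos()); lk=T.inv().apply(rot(i["attitude"]).apply([0,0,-1]))
for q in ([0,0,1,0],[0,1,0,0]): print(q,bot.ik([535,206,330],q),bot.ik([540,-155,330],q))
def aim(P,z,q):  # TCP xy so the camera looks at P
    c=rot(q).apply(ct);l=rot(q).apply(lk);e=P-l*((z+c[2]-P[2])/-l[2]); return [e[0]-c[0],e[1]-c[1],z]
p=aim(np.array([535,206,140.]),300,Q); print(p)
bot.move_ptp(p,Q); 
i,im=shot("wrist","w1")
for l in ("stake_mid","flat_stake_mid","cone_stake_mid"):
    print(l,[(round(d["p"],2),[round(v) for v in d["at"]],np.round(proj(i,d["at"]))) for d in nets.recognise(l,"wrist")][:3])
print(bot.get_ee_pos(),bot.get_t())
E
```

```text
cam in tool [  76.40521044   -0.16890504 -120.00086713] look [-2.99421164e-01  8.02482779e-04  9.54120707e-01]
[0, 0, 1, 0] [-0.49205033  0.31605182  0.05872616  1.87833798 -0.02246388  0.94783178
  1.14767754] [-0.16066842  0.32319768  0.46671302  1.91483942 -0.17742111  0.9436399
  1.96065793]
[0, 1, 0, 0] [-1.05240035  0.4127133   0.83360302  1.90033006 -0.36398312  0.98658047
 -1.6262662 ] [-0.61293724  0.56028151  1.21842069  1.929833   -0.60026026  1.08222552
 -0.71161329]
[np.float64(523.5356307151131), np.float64(205.9334045723307), 300]
stake_mid [(0.89, [528, 200, 130], array([275., 203.])), (0.75, [617, 203, 98], array([279., 268.])), (0.69, [432, 196, 126], array([271., 100.]))]
flat_stake_mid [(0.56, [534, 124, 123], array([201., 206.]))]
cone_stake_mid [(0.71, [530, 282, 122], array([356., 203.]))]
[523.36625881 206.95238704 299.85251542] 2.7333
```

View pics/w1.png

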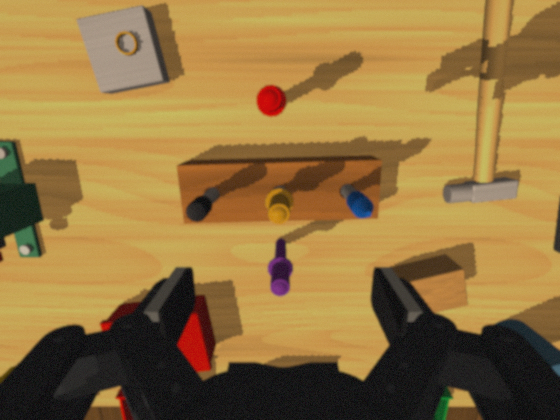

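Wrist view: the brass head top is at (278,213) and its collar at (278,196), between black (199,207) and blue (360,204). Red (271,100) and purple (280,280) are free-standing. I'll take a second stake view and two holder views.

Run:
```python
from h import *
import pickle
out={}
def grab(name,label):
    i,im=shot("wrist",name)
    m=[(d["p"],d["mask"]) for d in nets.cut_out(label,"wrist")]
    out[name]=(i,im,m); 
    for p,k in m[:4]:
        v,u=np.where(k); print(name,round(p,2),u.min(),u.max(),v.min(),v.max(),k.sum())
grab("s1","stake_mid")
bot.move_l([473,226,300]); grab("s2","stake_mid")
bot.move_l([528,-150,300],speed=250); grab("m1","mouth")
print([(round(d["p"],2),np.round(d["at"])) for d in nets.recognise("mouth","wrist")])
bot.move_l([478,-180,300]); grab("m2","mouth")
print([(round(d["p"],2),np.round(d["at"])) for d in nets.recognise("mouth","wrist")])
pickle.dump(out,open("o.pkl","wb")); print(bot.get_t(),bot.get_wrist_force())
big=lambda im,u,v,s:cv2.resize(im[max(v-s,0):v+s,max(u-s,0):u+s,::-1],(400,300) if 0 else (390,300),interpolation=cv2.INTER_CUBIC)
for n in out: pass
r=[]
for n in ("s1","s2","m1","m2"):
    i=out[n][0]; P=[535,206,120] if n[0]=="s" else [540,-155,80]
    u,v=map(int,proj(i,P)); r.append(cv2.resize(out[n][1][v-45:v+45,u-60:u+60,::-1],(400,300),interpolation=cv2.INTER_CUBIC)); print(n,u-60,v-45)
cv2.imwrite("pics/quad.png",np.vstack([np.hstack(r[:2]),np.hstack(r[2:])]))
```

```text
s1 0.9 266 293 187 224 777
s1 0.86 256 286 85 116 772
s1 0.74 269 292 240 295 914
s2 0.93 250 275 224 269 848
s2 0.74 239 268 135 165 749
s2 0.71 254 277 270 333 963
m1 0.88 241 289 138 262 4163
m1 0.64 441 559 155 220 6123
[(0.63, array([ 548., -169.,   76.])), (0.32, array([372.,  16.,  28.]))]
m2 0.61 269 315 174 296 3895
[(0.72, array([ 542., -168.,   77.])), (0.19, array([ 620., -174.,   73.]))]
5.95 [-0.3412579  -0.14475206  0.35678528]
s1 221 161
s2 204 205
m1 216 152
m2 243 191
```

View pics/quad.png

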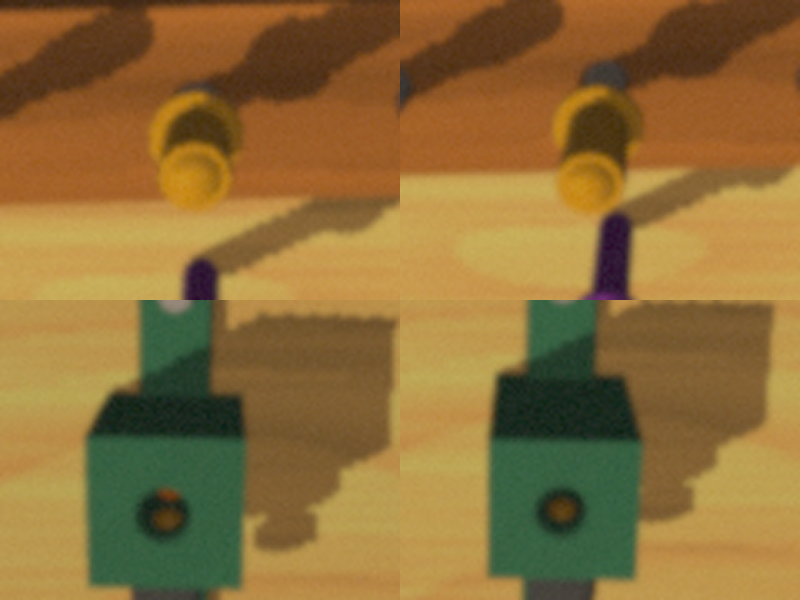

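Crops: head-top centre at s1 (279.5,213.8) and s2 (261,260). Bore centre at m1 (265,216.5) and m2 (291,254.3), with the nose and pad glinting inside it.

Run:
```python
from h import *
import pickle
o=pickle.load(open("o.pkl","rb"))
I=lambda n:o[n][0]
for a,b,z in (( ("s1",279.3,213.6),("s2",260.8,260),140),(("m1",264.7,216.3),("m2",290.8,254.1),80)):
    t=tri([ray(I(n),u,v) for n,u,v in(a,b)])
    print(np.round(t,1),[np.round(atz(I(n),u,v,z),1) for n,u,v in (a,b)],[np.round(np.subtract(proj(I(n),t),(u,v)),1) for n,u,v in(a,b)])
# holder top-face yaw from green mask
for n,x0,y0,c in (("m1",216,152,[(86,136),(244,136),(244,286),(90,288)]),("m2",243,191,[(90,139),(240,139),(235,278),(90,278)])):
    P=np.array([atz(I(n),x0+u/3.333-.3,y0+v/3.333-.3,80) for u,v in c]); print(np.round(P.mean(0),1),np.round(np.linalg.norm(P-np.roll(P,-1,0),axis=1)))
```

```text
[536.5 203.7 139.3] [array([536.3, 203.7, 140. ]), array([536.2, 203.9, 140. ])] [array([0.1, 0. ]), array([-0.1, -0. ])]
[ 564.1 -169.7   77.9] [array([ 563.3, -169.5,   80. ]), array([ 563.2, -169.9,   80. ])] [array([-0.1,  0.1]), array([ 0.1, -0.1])]
[ 562.6 -168.5   80. ] [54. 56. 56. 56.]
[ 562.7 -168.6   80. ] [54. 56. 55. 56.]
```

Run:
```python
from h import *
bot.command_gripper(56,60)
bot.move_l([536.3,203.8,220],speed=250)
bot.move_l([536.3,203.8,180],speed=100)
f0=bot.get_wrist_force()
print(bot.move_l([536.3,203.8,123],speed=60,stop_force=8), bot.get_ee_pos(), bot.get_wrist_force()-f0)
bot.command_gripper(10,60)
print(bot.get_grip_width(),bot.get_gripper_force(),bot.get_ee_pos(),bot.get_wrist_force()-f0)
if bot.get_grip_width()>18:
    print(bot.move_l([536.3,203.8,175],speed=60,stop_force=15))
    bot.move_l([536.3,203.8,290],speed=150)
    print(bot.get_grip_width(),bot.get_wrist_force()-f0)
    bot.move_l([563.2,-169.5,290],speed=250)
    bot.move_l([563.2,-169.5,230],speed=100)
    bot.dwell(.3)
    i,im=shot("wrist","g1"); print(bot.get_ee_pos(),bot.get_wrist_force(),bot.get_torque(),bot.get_t())
    p=bot.get_ee_pos()
    for h in (0,81,130): print(h,proj(i,[p[0],p[1],p[2]-113+h]))
    print("mouth",proj(i,[563.2,-169.5,80]))
    cv2.imwrite("pics/g1c.png",cv2.resize(im[140:380,130:430,::-1],(750,600),interpolation=cv2.INTER_CUBIC))
```

```text
False [536.60587322 203.91131538 123.30023959] [-0.38564067  0.50524014 -0.28120219]
20.676202254791693 58.47483694553375 [536.58761132 203.75227594 123.51303465] [-0.29203041  0.17520115  2.71262962]
False
20.90066235408302 [-0.7156808   0.7567861  -5.08545435]
[ 563.43027627 -169.56932942  230.45348824] [-0.96429928  0.34303914 -2.53297745] [ 0.02276244 -0.01750491  0.06332365] 14.8333
0 (np.float64(282.8740301188614), np.float64(215.7174827102037))
81 (np.float64(283.0236836930644), np.float64(261.4924867474191))
130 (np.float64(283.2067430886256), np.float64(317.4854332272399))
mouth (np.float64(282.9078596417241), np.float64(202.82070436628365))
```

View pics/g1c.png

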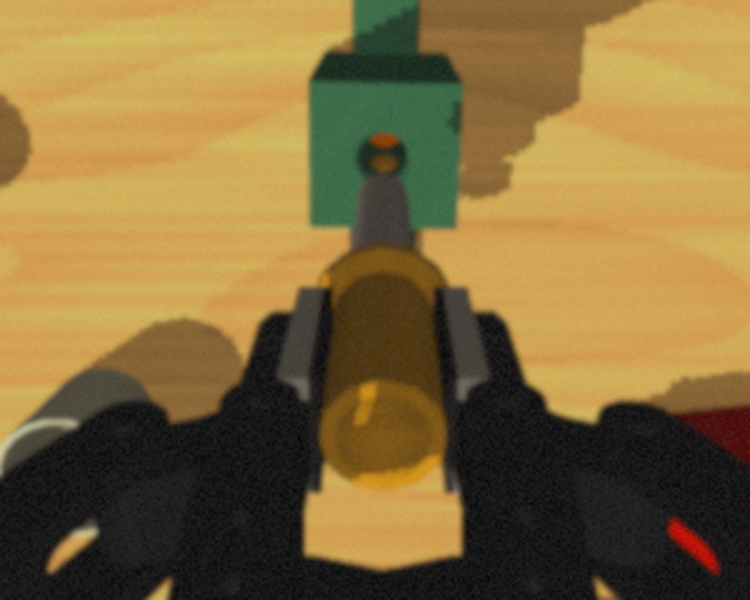

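The stake is gripped upright. Bore centre is at (282.8,202.4) against a predicted (282.9,202.8), and the foot edge is where predicted, so I'll insert.

```bash
cat > ins.py <<'E'
from h import *
X=[563.2,-169.5]
def st(t): print(t,np.round(bot.get_ee_pos(),2),np.round(bot.get_wrist_force(),1),round(bot.get_t(),1))
def seg(z,s,f):
    r=bot.move_l([*X,z],speed=s,stop_force=f); st((z,r)); return r
E
python3 - <<'E'
from ins import *
seg(197,60,6)
if not seg(185,15,6):
    if not seg(163,12,20):
        bot.dwell(.2); st("past")
        r=seg(138,8,12); bot.dwell(.3); st("end")
E
```

```text
(197, False) [ 563.32 -169.57  196.85] [ 0.4 -0.  -3.3] 15.5
(185, False) [ 563.1  -169.46  184.98] [-0.3  0.5 -4.5] 16.5
(163, False) [ 562.77 -169.39  162.82] [-4.9  0.9 -0.5] 18.5
past [ 562.83 -169.41  162.85] [-3.4  0.4 -0.9] 18.7
(138, True) [ 562.25 -169.73  146.34] [-2.7  0.5  6.6] 20.7
end [ 562.23 -169.76  146.38] [-2.8  0.5  5.6] 21.0
```

Run:
```python
from ins import *
X[0]=562.4
seg(144,6,10); bot.dwell(.3); st("end"); print(bot.get_grip_width())
i,im=shot("wrist","g2"); p=bot.get_ee_pos(); print([np.round(proj(i,[p[0],p[1],p[2]+h]),1) for h in (-28,17)])
cv2.imwrite("pics/g2c.png",cv2.resize(im[140:380,130:430,::-1],(750,600),interpolation=cv2.INTER_CUBIC))
```

```text
(144, False) [ 564.07 -170.05  146.27] [-6.5  1.6 12.6] 21.9
end [ 564.09 -170.    146.25] [-6.4  2.1 12. ] 22.2
20.878744213274015
[array([282.8, 265.6]), array([283.2, 317.5])]
```

View pics/g2c.png

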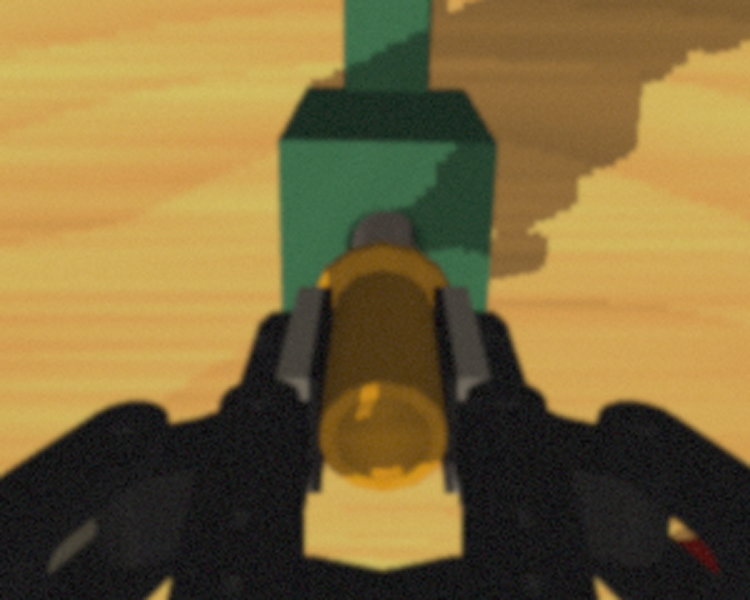

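The insertion stays rigid at about 46.6 mm depth, with the collar about 34 mm above the holder. I'll shift sideways while pressing lightly to rule out a jam.

Run:
```python
from ins import *
for x,y in ((560.9,-169.5),(562.4,-170.5),(562.4,-168.5),(561.5,-169.5)):
    r=bot.move_l([x,y,144],speed=6,stop_force=10); bot.dwell(.2); st((x,y,r))
r=bot.move_l([561.5,-169.5,142.8],speed=6,stop_force=8); bot.dwell(.2); st(r)
print(bot.get_torque(), rot(bot.get_eef_rot()).as_matrix()[:,2])
```

```text
(560.9, -169.5, False) [ 563.51 -169.98  146.32] [-5.9  1.  10.4] 22.9
(562.4, -170.5, False) [ 564.08 -170.2   146.28] [-6.5  2.1 12.6] 23.5
(562.4, -168.5, False) [ 564.08 -169.86  146.3 ] [-5.3  0.2 11.9] 24.2
(561.5, -169.5, False) [ 563.72 -170.03  146.31] [-5.6  1.6 11.4] 24.8
True [ 562.97 -170.02  146.34] [-2.5  0.6  7.2] 25.2
[0.10479796 0.54955521 0.06168368] [-0.00944394  0.00314033 -0.99995047]
```

Run:
```python
from ins import *
bot.command_gripper(50); st("open"); print(bot.get_grip_width())
p=bot.get_ee_pos(); bot.move_l([p[0],p[1],p[2]+30],speed=50,stop_force=8); st("up")
bot.move_l([p[0],p[1],300],speed=150)
bot.move_l([545,-169.5,300],speed=150); bot.dwell(.3); st("clear")
i,im=shot("wrist","e1")
for h in (76.5,0): print(h,[np.round(proj(i,[563.2,-169.5,z]),1) for z in (33.4+81,33.4+130,33.4+133)])
cv2.imwrite("pics/e1c.png",cv2.resize(im[100:340,130:430,::-1],(750,600),interpolation=cv2.INTER_CUBIC))
```

```text
open [ 559.26 -168.96  143.96] [ 0.6 -0.7  0.1] 25.6
49.985939905690145
up [ 559.13 -168.92  174.  ] [ 0.5 -1.1 -0.7] 26.4
clear [ 545.43 -169.43  299.89] [ 0.5 -0.5 -0.3] 27.9
76.5 [array([281.6, 214. ]), array([281.8, 229.6]), array([281.8, 230.7])]
0 [array([281.6, 214. ]), array([281.8, 229.6]), array([281.8, 230.7])]
```

View pics/e1c.png

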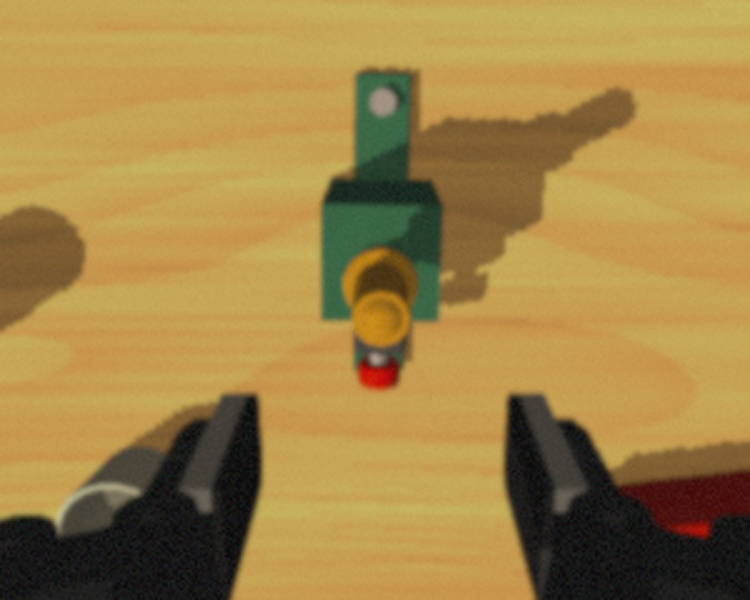

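The released stake stands upright in the bore. Its head top is at (282.4,228) against a predicted (281.8,229.6), so it has not risen, and the gripper is clear.

```bash
python3 -c "
from cell import bot
print(bot.hand_in())"
```

```text
the job is handed in; nothing more can be done
None
```

The brass-headed stake is in the green holder, past the plunger and down on a rigid stop about 46.6 mm below the mouth (pressed with about 15 N); I released it, moved the gripper clear and handed the job in at about 28 s, with no verdict returned.

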